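Draw out the telescopic pick-up magnet and hold it ready

ROBOT

A 6-joint arm with a two-finger parallel gripper is mounted at the origin on a cart in front of the work surface, level with it; the furniture and walls round the work are solid. World frame = base frame: x ahead of the robot, y to its left, z up, the work surface at z = 0. Lengths are in m, angles in rad, forces in N, time in s.
With the tool pointing down it reaches from about 0.2 to 0.875 m from the base axis. Payload 3.4 kg.
Tool frame: the origin (TCP) lies between the finger pads; the fingertips stand 25 mm ahead of it and the grasp point (between the pads) lies 6 mm ahead of it (r.nose_length is the z of the fingertips in the tool frame, in m); z points along the fingers, y is the line along which they close (so a half turn about z gives the same grasp; the last joint's range is limited). The gripper opens to 94 mm and grips with 3 to 60 N. Pads are 16 mm wide; open, the fingers measure 119 mm over their backs; the gripper's body (75 mm by 177 mm) begins 78 mm behind the grasp point.
Start: joints at [-1.321, 0.276, 1.505, -0, 1.361, -0.121], TCP at [0.208, -0.536, 0.23] pointing down, gripper open.
Joint ranges: [-2.89, 2.89], [-0.75, 2.08], [0.22, 2.7], [-1.18, 4.32], [0.11, 2.71], [-2.7, 2.7]. Speed limits (rad/s): [2.57, 2.57, 3.14, 3.14, 3.14, 3.14].

INTERFACE

Orientations are given as a unit quaternion [w, x, y, z].
In Python, from plant import r, gripper_to, inverse_kinematics, vision, models, telemetry gives the robot as it stands. Calls block until the motion is done:
- r.move_to(position, orientation): joint-space move of the TCP to a pose.
- r.move_l(position, rot=None, vel=0.15, guard=None): straight line of the TCP; rot=None keeps the orientation; vel is the mean speed in m/s. With guard (N) it stops when the force on the tool has changed by that much, and returns True; else False.
- r.movej(angles): joint-space move.
- gripper_to(opening, f_grip=None): finger opening in m; f_grip is the grip in N (None keeps the last); returns when the fingers have stopped.
- r.hold(seconds).
- inverse_kinematics(position, orientation): joint angles nearest the present ones, or None.
- vision.snapshot(name): name is "scene" or "top" or "wrist"; returns the picture (480x640x3 uint8, red, green, blue); there is no depth.
- vision.get_calibration(name): a dict with "fx", "fy", "cx", "cy" (pixels), "D" ([k1, k2, p1, p2, k3] as OpenCV has them; the pictures are not rectified), "position" and "orientation" of the camera in the world. Camera axes: x right, y down, z forward; pixel columns grow to the right and rows downward; lengths in m; the calibration is good to about 2 mm. A picture is of the moment at which its call begins: read the wrist's pose just before it. get_calibration takes no time and is no camera call; for the wrist camera it gives the pose at the moment of the call.
A pose or a line that the arm cannot do raises r.PlanningError and nothing moves.
- r.sign_off(): hands the job in; it is judged then, once.
Trained networks look in the newest picture that a camera, given by its name, has taken for a name from the list of things; names that differ only in an ending like _2 or _b are one class to them, and where a whole thing is asked for, a point or a joint stands for the part that bears it (a point fixed in the world has none). Each returns a list of dicts, best first, with "score" (0 to 1); they miss things now and then, are a little off and sometimes report something else, mostly with a low value. They report only what shows in the picture. A call takes as long as a camera call. They do not tell look-alikes from the thing itself.
- models.boxes_of(thing, camera): "at" ([x, y, z] in m, in world coordinates, good to about 4 mm: the middle of the surface that is visible of it).
- models.regions_of(thing, camera): "pixels" (480x640 bool, what is visible of it).
- models.mark_of(thing, camera): "at" ([x, y, z] in m, in world coordinates, good to about 4 mm: a listed point, or the origin of a listed thing).
Readings, each from a call of its own:
- telemetry.current_t(): time.
- telemetry.current_joints(): joint angles.
- telemetry.current_dq(): joint speeds.
- telemetry.current_joint_efforts(): joint torques, N m.
- telemetry.current_ee_pos(): TCP position.
- telemetry.current_tool_rot(): TCP orientation.
- telemetry.current_wrist_force(): force on the tool from outside, world axes, zero at the start.
- telemetry.current_torque(): the same for the moment, N m.
- telemetry.current_opening(): finger opening in m.
- telemetry.current_finger_force(): force on a finger pad.
Only numpy, scipy, OpenCV 4.12 (cv2) and the standard library are available. Lean on these libraries where they do the work, as an engineer would, in place of code of your own. Each camera call takes 0.05 s, during which the arm holds its last target. There are 200 camera calls.

TASK

I want to fish some dropped bolts out from behind the saw: of the two tools standing in the wooden block, take the telescopic pick-up magnet by its grip, with the release button squeezed in between your fingers, and draw it out to its second stop while its foot still stands in its hole. Then lift the whole tool straight up until the foot is well clear of the block, and finish holding it there by the grip, upright, still and fully drawn out, for me to take. Leave the torch, the bolts and the offcut where they are.

Things in the scene. Friction and masses are not known exactly. Their poses are not given: they have to be found in the camera images.
- tool_block: drilled wooden block on the worktop, 190 x 80 x 34 mm, fixed. Origin: centre of its underside; x along the 190 mm length, z up. Two round holes 43 mm wide and 24 mm deep, at x = -55 and +55 mm, y = 0, hold the pick-up magnet and the torch, either way about; four 13 mm holes lie between them.
- wand: telescopic pick-up magnet, loose, upright in the block at any turn, about 0.55 kg in all. Origin: centre of the foot's underside; z up along the tube; push button and pin holes on its -y side. Round foot (the magnet) 40 mm wide, 24 mm high; above it the lower tube, 24 mm wide, up to a black collar ending 150 mm above the foot's underside, on which the grip sits when pushed together.
- wand_grip (a joint): how far the telescope is drawn out (m): 0 pushed together, as found; 0.048 first stop; 0.096 second stop; travel ends at 0.0975. With the button out, a spring pin locks at each stop with 1.5 mm play, and a pull just lifts the whole tool. With the button in, the grip slides with about 1 N of friction and the lower part's weight (about 4 N) keeps the foot in its hole.
- wand_button (a joint): how far the release button is pressed (m): 0 out (pin locks), 0.005 fully in, about flush with the grip. Spring: 3 N to start, 8 N fully in; the pin is free from about 0.003. Between stops the pin rides on the tube wall, so the button then stays about 0.003 in and a grip let go of sinks to the stop below.
- wand_press (a point): centre of the grip, on the tube's axis at the button's mid-height, 172 mm above the foot's underside when pushed together; moves with the grip. Grip: black upright block 28 mm along wand x, 40 mm along wand y, 46 mm high (22 mm below to 24 mm above this point; a wire eye stands 7 mm higher).
- wand_foot (a point): centre of the underside of the foot.
- bolt_standing: 57 mm steel bolt standing head up in one of the 13 mm holes of the block; its head stands about 33 mm above the block. Origin near the middle of the bolt. Leave alone.
- bolt_long: 67 mm steel bolt lying on the worktop beside the block. Origin under its middle. Leave alone.
- bolt_short: 47 mm steel bolt lying on the worktop beyond the end of the block. Origin under its middle. Leave alone.
- offcut: flat wood offcut 100 x 42 x 12 mm lying beside the block. Origin: centre of its underside. Leave alone.
- wand_button_face (a point): middle of the outer face of the push button, 26 mm from the tube's axis towards wand -y. The bare metal button, 18 mm wide and 30 mm high, stands 6 mm out of the grip's -y side: 46 mm over grip and button along wand y, 41 mm with the button in. Fingers closing along wand y, from above, press it; closing along wand x does not.
- torch: pocket torch standing head down in the other large hole, dark metal: head 40 mm wide, round ribbed barrel 27 mm wide, 136 mm tall in all, 60 mm lower than the pick-up magnet; no grip block on top. Origin: centre of the underside of its head, z up. Leave alone.
There are look-alikes about, which are no part of the job. What is shaped like the wand but blue or orange is not meant.

How it is judged:
On the way, in this order (a step that is already met when the one before it is completed fails the run):
1. the fingers squeeze the release button in (value of joint wand_button above 0.0035 m and contact force between the fingers and wand_button above 2 N), for 0.1 s.
2. the telescope is drawn out to its second stop while its foot still stands in the hole of the block (value of joint wand_grip above 0.092 m and z of wand_foot in the frame of tool_block below 0.028 m and contact force between the fingers and wand above 2 N).
At the end, for the whole second after the job is handed in: The telescope is at its second stop (drawn out at least 92 mm), the fingers hold it by the grip, its foot hangs at least 15 mm above the top of the block and the tool touches neither block, offcut nor torch, it is upright within 0.2 rad and still (under 30 mm/s) (value of joint wand_grip above 0.092 m and height (world z) of wand_foot above 0.049 m and angle between wand's own z axis and vertical below 0.2 rad and contact force between the fingers and wand above 2 N and contact force between wand and tool_block below 0.1 N and contact force between wand and offcut below 0.1 N and contact force between wand and torch below 0.1 N and linear speed of wand below 0.03 m/s); the arm keeps its last pose, push and grip.
It fails at once if the standing bolt is pulled or knocked by more than 15 mm (distance of bolt_standing from where it was at the start of the episode above 0.015 m).
It fails at once if the long bolt is moved by more than 20 mm (distance of bolt_long from where it was at the start of the episode above 0.02 m).
It fails at once if the short bolt is moved by more than 20 mm (distance of bolt_short from where it was at the start of the episode above 0.02 m).
It fails at once if the offcut is moved by more than 20 mm (distance of offcut from where it was at the start of the episode above 0.02 m).
It fails at once if the torch is moved by more than 15 mm (distance of torch from where it was at the start of the episode above 0.015 m).
It also fails if it takes over 32 s, if anything falls off the work surface, if the arm or the gripper's body presses on something with over 40 N, if the wrist force passes 120 N, or if a joint passes its speed limit or range.

## Working session

There is one attempt and no reset: what is moved stays moved. The work goes in short steps, each a Python script; the robot and the scene stay as the last script left them, time stands still between calls to the robot, and variables do not carry over. Pictures are saved under pics/ and viewed, at most 10 in all, crops included, and the job is handed in when it is done.

```bash
mkdir -p pics; ls
python3 - <<'E'
from plant import r, vision, models, telemetry
import cv2, numpy as np
ims=[]
for c in ("scene","top"):
    im=vision.snapshot(c); cv2.imwrite(f"pics/{c}0.png",im[:,:,::-1])
    for t in ("wand","wand_press","wand_button_face","wand_foot","torch","tool_block","bolt_standing","bolt_long","bolt_short","offcut"):
        print(c,t,[(np.round(d["at"],3).tolist(),round(d["score"],2)) for d in models.mark_of(t,c)])
    k=vision.get_calibration(c); print(k["position"],k["orientation"],k["fx"])
print(telemetry.current_t())
E
```

```text
pics
scene wand [([0.505, -0.26, 0.009], 0.95), ([0.397, -0.28, 0.003], 0.75), ([0.424, -0.377, -0.002], 0.61)]
scene wand_press [([0.432, -0.383, 0.173], 0.72), ([0.513, -0.258, 0.179], 0.58)]
scene wand_button_face [([0.378, -0.262, 0.174], 0.54)]
scene wand_foot [([0.51, -0.263, 0.01], 0.78), ([0.395, -0.281, 0.0], 0.76), ([0.494, -0.345, -0.002], 0.3)]
scene torch [([0.618, -0.288, 0.011], 0.86)]
scene tool_block [([0.565, -0.274, 0.002], 0.8), ([0.566, -0.249, 0.036], 0.74)]
scene bolt_standing [([0.569, -0.252, 0.04], 0.53)]
scene bolt_long [([0.498, -0.343, -0.0], 0.51)]
scene bolt_short []
scene offcut [([0.609, -0.372, 0.005], 0.68)]
[-0.11666395  0.0533855   0.51666637] [ 0.27209587 -0.46599431  0.72322572 -0.43099618] 460.1105483206026
top wand [([0.513, -0.264, 0.009], 0.94), ([0.396, -0.282, 0.003], 0.62), ([0.428, -0.382, 0.002], 0.61)]
top wand_press [([0.398, -0.281, 0.176], 0.92), ([0.511, -0.263, 0.185], 0.85), ([0.426, -0.38, 0.174], 0.7)]
top wand_button_face [([0.442, -0.392, 0.171], 0.55), ([0.378, -0.265, 0.172], 0.5), ([0.513, -0.29, 0.184], 0.43)]
top wand_foot [([0.423, -0.38, 0.001], 0.93), ([0.511, -0.266, 0.012], 0.8)]
top torch [([0.617, -0.287, 0.006], 0.71)]
top tool_block [([0.573, -0.253, 0.034], 0.69), ([0.566, -0.278, 0.005], 0.56)]
top bolt_standing [([0.512, -0.264, 0.185], 0.6), ([0.575, -0.255, 0.036], 0.52)]
top bolt_long [([0.495, -0.352, -0.001], 0.57)]
top bolt_short [([0.685, -0.325, -0.003], 0.47)]
top offcut [([0.61, -0.377, 0.006], 0.8)]
[ 0.22812863 -0.26494811  0.99986287] [-0.13629821  0.71231876 -0.67613803  0.12985432] 596.8316448946795
1.1
```

View pics/scene0.png

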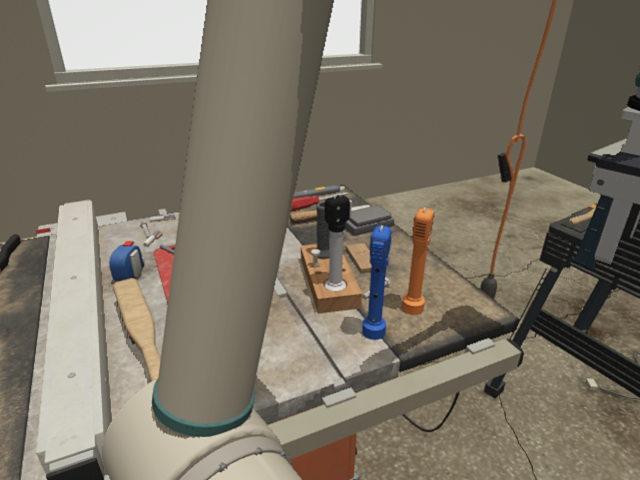

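View pics/top0.png

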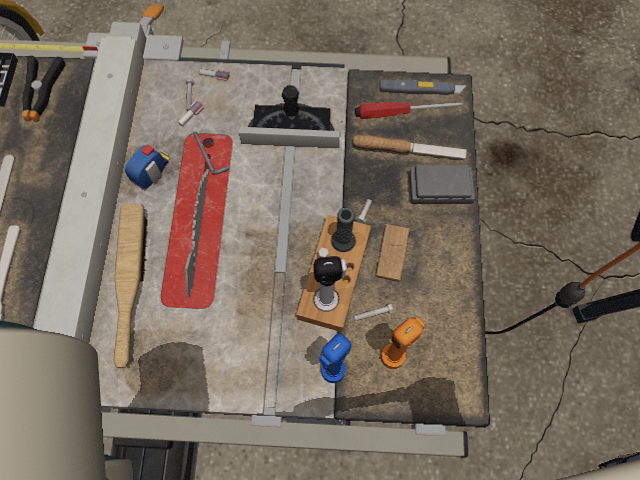

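The candidates are black (328,270) in top, standing in the block, blue (335,350), and orange (405,333). I choose the black one in the block. Next I check it in a close view.

Run:
```python
from plant import r, vision, models, telemetry
import cv2, numpy as np
from scipy.spatial.transform import Rotation as R
im=cv2.imread("pics/top0.png")[215:335,270:430]
q=telemetry.current_tool_rot(); print(q)
p=telemetry.current_ee_pos(); k=vision.get_calibration("wrist")
W=lambda q:R.from_quat(np.roll(q,-1))
print("cam in tool",W(q).inv().apply(np.array(k["position"])-p),(W(q).inv()*W(k["orientation"])).as_matrix().round(2),k["fx"])
r.move_l([p[0],p[1],0.42],vel=0.25)
# tool down, y closing along world y
Q=lambda yaw:np.roll((R.from_euler('z',yaw)*R.from_euler('x',np.pi)).as_quat(),1)
r.move_to([0.45,-0.265,0.42],Q(0))
w=vision.snapshot("wrist"); 
for t in ("wand_press","wand_button_face","wand_foot"):
    print(t,[(np.round(d["at"],3).tolist(),round(d["score"],2)) for d in models.mark_of(t,"wrist")])
out=np.zeros((480,800,3),np.uint8)
out[:240,:320]=cv2.resize(im,(320,240),interpolation=cv2.INTER_CUBIC)
out[:360,320:]=cv2.resize(w[:,:,::-1],(480,360))
cv2.imwrite("pics/c1.png",out);cv2.imwrite("pics/w1.png",w[:,:,::-1])
k=vision.get_calibration("wrist");print(k["position"],k["orientation"]);print(telemetry.current_t(),telemetry.current_joints())
```

```text
[ 7.61579223e-05  9.82858323e-01  1.84362447e-01 -9.50178310e-06]
cam in tool [ 0.06484137 -0.0011234  -0.15558704] [[-0.   -0.97 -0.23]
 [ 1.   -0.   -0.  ]
 [ 0.   -0.23  0.97]] 420.6872632114332
wand_press [([0.512, -0.266, 0.176], 0.96), ([0.424, -0.374, 0.172], 0.78), ([0.396, -0.28, 0.17], 0.58), ([0.515, -0.295, 0.183], 0.51), ([0.51, -0.263, 0.013], 0.34)]
wand_button_face [([0.44, -0.4, 0.171], 0.63), ([0.518, -0.293, 0.185], 0.62), ([0.374, -0.267, 0.172], 0.53)]
wand_foot [([0.397, -0.283, -0.001], 0.91), ([0.422, -0.379, -0.001], 0.73), ([0.506, -0.265, 0.012], 0.62)]
[ 0.51417744 -0.26515823  0.57536801] [-0.08062194 -0.70168099  0.70327459  0.08092431]
3.5667 [-6.67190604e-01  1.48582930e-01  1.21956854e+00 -2.13991376e-04
  1.77370429e+00  9.05142426e-01]
```

View pics/c1.png

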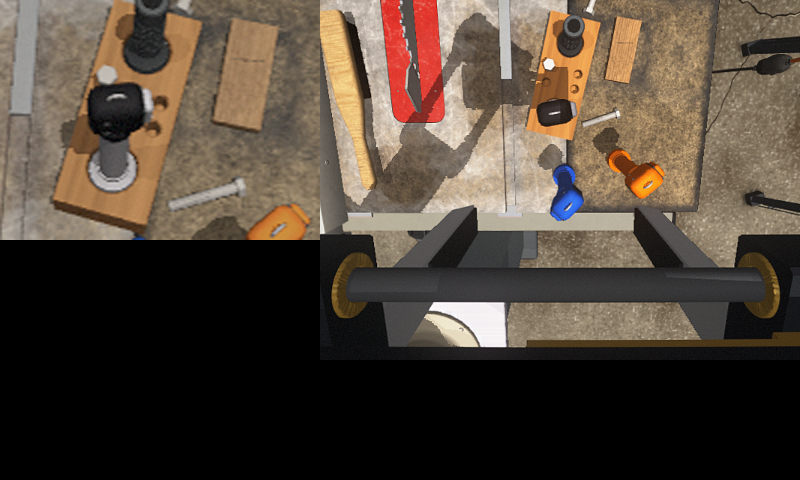

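Run:
```python
from plant import vision
import cv2, numpy as np
from scipy.spatial.transform import Rotation as R
k=vision.get_calibration("wrist")
K=np.array([[k["fx"],0,k["cx"]],[0,k["fy"],k["cy"]],[0,0,1]]);M=R.from_quat(np.roll(k["orientation"],-1)).as_matrix();C=np.array(k["position"])
im=cv2.imread("pics/w1.png");x0,y0=270,110
c=im[y0:y0+80,x0:x0+80]; c=cv2.resize(c,(560,560),interpolation=cv2.INTER_CUBIC)
def proj(P): return cv2.projectPoints((np.array(P)-C)@M,np.zeros(3),np.zeros(3),K,np.array(k["D"]))[0][:,0]
ctr=np.array([.512,-.2645,0])
for a,col in ((0,(0,255,0)),(10,(0,255,255)),(-10,(255,0,255))):
    Rz=R.from_euler('z',a,degrees=True).as_matrix()
    P=[ctr+Rz@[sx*.014,sy*.02,.206] for sx,sy in((1,1),(1,-1),(-1,-1),(-1,1))]
    cv2.polylines(c,[np.int32((proj(P)-[x0,y0]+.5)*7)],True,col,1)
cv2.imwrite("pics/c2.png",c)
```

```text
(no output)
```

View pics/c2.png

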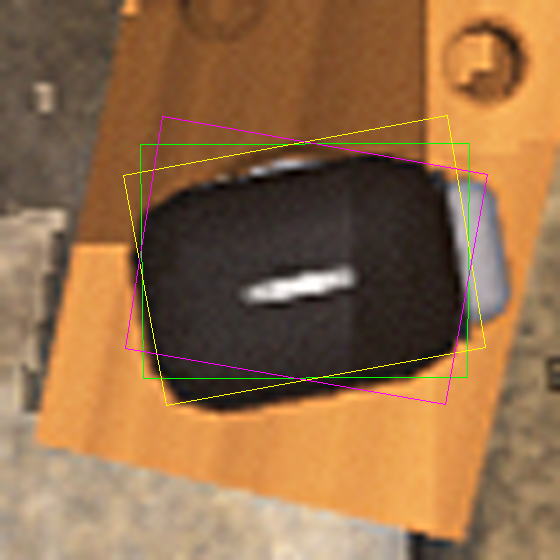

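The crop shows the black grip at (302,285) with its bare metal button at the right (480,250). It is turned about +10.5°, and the centre is at about (0.509, -0.264). I grasp along that axis.

Run:
```python
from plant import r, gripper_to, vision, telemetry as T
import numpy as np, cv2
from scipy.spatial.transform import Rotation as R
Q=lambda yaw:np.roll((R.from_euler('z',yaw,degrees=True)*R.from_euler('x',np.pi)).as_quat(),1)
q=Q(10.5); x,y=.509,-.264
r.move_to([x,y,.32],q)
print("guard",r.move_l([x,y,.188],vel=.1,guard=6),T.current_ee_pos())
f0=np.array(T.current_wrist_force())
gripper_to(.03,f_grip=30); r.hold(.3)
print("open",T.current_opening(),T.current_finger_force(),np.array(T.current_wrist_force())-f0,T.current_t())
cv2.imwrite("pics/s2.png",vision.snapshot("scene")[:,:,::-1])
```

```text
guard False [ 0.50941535 -0.26425234  0.18868485]
open 0.04086631491627908 29.997348189353943 [-0.72288722 -1.04717392  0.68601307] 6.7333
```

Run:
```python
from plant import r, gripper_to, vision, models, telemetry as T
import numpy as np, cv2
p=np.array(T.current_ee_pos()); f0=np.array(T.current_wrist_force())
for dz in (.03,.06,.09,.096,.100):
    r.move_l([p[0],p[1],p[2]+dz],vel=.05); r.hold(.2)
    print(dz,(np.array(T.current_ee_pos())[2]-p[2]).round(4),(np.array(T.current_wrist_force())-f0).round(2),round(T.current_opening(),4))
im=vision.snapshot("scene");cv2.imwrite("pics/s3.png",cv2.resize(im[150:350,250:450,::-1],(600,600),interpolation=cv2.INTER_CUBIC))
for t in ("wand_press","wand_foot"): print(t,[(np.round(d["at"],3).tolist(),round(d["score"],2)) for d in models.mark_of(t,"scene")])
print(T.current_t())
```

```text
0.03 0.0299 [ 0.52 -1.19  0.11] 0.0406
0.06 0.0599 [ 0.42 -0.47 -0.56] 0.0408
0.09 0.0899 [-0.01  0.06  0.36] 0.0408
0.096 0.0961 [0.41 0.19 0.41] 0.0412
0.1 0.0992 [ 0.17  0.86 -5.35] 0.0401
wand_press [([0.396, -0.284, 0.171], 0.93), ([0.427, -0.38, 0.173], 0.58)]
wand_foot [([0.394, -0.284, 0.001], 0.85), ([0.512, -0.262, 0.014], 0.63)]
10.7
```

View pics/s3.png

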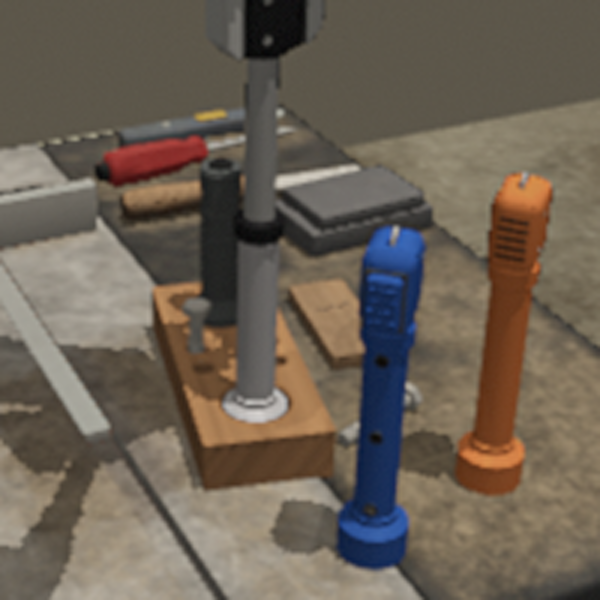

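The telescope is drawn out: the grip is at (265,25), the collar at (258,228), and the foot is still in its hole at (257,400). The weight comes onto the wrist at 97–99 mm, as it should at the end of travel. Now I lift.

Run:
```python
from plant import r, vision, models, telemetry as T
import numpy as np, cv2
p=np.array(T.current_ee_pos())
r.move_l([p[0],p[1],p[2]+.075],vel=.05); r.hold(1)
print(T.current_ee_pos(),T.current_opening(),T.current_finger_force(),T.current_wrist_force())
im=vision.snapshot("scene");cv2.imwrite("pics/s4.png",cv2.resize(im[120:320,250:450,::-1],(600,600),interpolation=cv2.INTER_CUBIC))
print([(np.round(d["at"],3).tolist(),round(d["score"],2)) for d in models.mark_of("wand_foot","scene")],T.current_t())
```

```text
[ 0.50896587 -0.26403446  0.36274321] 0.04078261818345975 29.995744228363037 [-0.37400243  0.33031025 -6.23088492]
[([0.428, -0.375, -0.0], 0.68), ([0.513, -0.262, 0.086], 0.66), ([0.391, -0.282, 0.002], 0.62)] 13.4417
```

View pics/s4.png

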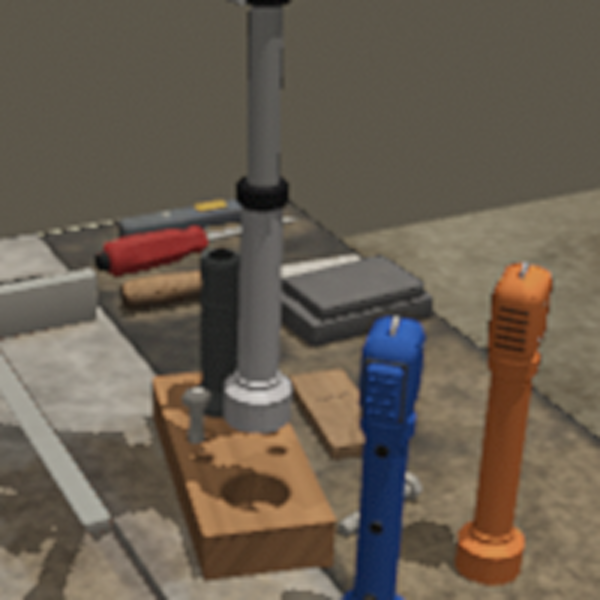

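The foot (258,415) hangs clear above its hole (255,490). The tool is upright and fully drawn out, and the torch and standing bolt are where they were.

```bash
python3 -c "
from plant import r
print(r.sign_off())"
```

```text
the job is handed in; nothing more can be done
None
```

The job is handed in: the arm holds the black pick-up magnet by its grip, upright and drawn out to its second stop, with the foot about 50 mm above the block; the torch, bolts and offcut were left alone.

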